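# Dry-fit a turned pedestal on the centring stand

### The arm

A 6-joint arm with a two-finger parallel gripper is mounted at the origin on a cart in front of the work surface, level with it; the furniture and walls round the work are solid. World frame = base frame: x ahead of the robot, y to its left, z up, the work surface at z = 0. Lengths are in mm, angles in degrees, forces in N, time in s.
With the tool pointing down it reaches from about 375 to 975 mm from the base axis. Payload 3.8 kg.
Tool frame: the origin (TCP) lies midway between the tips of the shut fingers; the grasp point (between the pads) lies behind it (tcp_to_grasp is the z of the grasp point in the tool frame, in mm); z points along the fingers, y is the line along which they close (so a half turn about z gives the same grasp; the last joint's range is limited). The gripper opens to 85 mm and grips with 20 to 120 N. Pads are 22 mm wide; open, the fingers measure 114 mm over their backs; the gripper's body (76 mm by 85 mm) begins 54 mm behind the grasp point. The pads swing forward as they close: fully open they stand 13 mm farther back than shut.
Start: joints at [62.63, 15.12, 91.902, -0, 72.978, -2.114], TCP at [287.995, 610.473, 231.28] pointing down, gripper open.
Joint ranges: [-150.88, 150.88], [-54.13, 125.18], [17.81, 147.31], [-75.09, 255.09], [0, 152.58], [-146.25, 146.25]. Speed limits (degrees/s): [147.25, 147.25, 180, 180, 180, 180].

### API

Orientations are given as a 3x3 rotation matrix whose columns are the frame's x, y, z axes.
In Python, from workcell import state, camera, camera_info, hand_in, recognise, cut_out, tcp_to_grasp gives the robot as it stands. The module is installed in compiled form; this text tells all that it offers.
- The arm moves only by the tool carry_out, never from a script. Its argument "moves" is a list of rows, each an object of numbers: "tx", "ty", "tz": the shift along the tool's x, y, z scaled (see below); "spin": the turn about the tool's z scaled (see below). In form: [{"tx": .., "ty": .., "tz": .., "spin": ..}, ...]. A call has 1 to 5 rows; each row shifts and turns the commanded pose from where the row before left it, along the tool's axes as they then stand; what a row does not reach is not made up. The controller multiplies each number of a shift by 50 mm and each number of a turn by 0.12 rad. A row lasts 1/8 s, in which the tool goes at most 62.5 mm and 10.7 degrees, less where a joint would pass 70% of its speed; a pose out of reach is approached as far as the arm can. A call with a number of a shift or a turn outside -1 to 1 is refused whole. A call with a gripper value outside its range is refused whole. "claw" is the opening, from -1 (shut) to 1 (fully open), so that 0 is half open, set as the call begins (left out, the last holds). The fingers move at their own pace and stop on an object; the grip force is fixed at half the most. Time passes only in rows, so rows that do not move let the fingers close. It gives the time, the measured TCP pose, the force, the opening and the grip force at its end, in the units of the state.
- state(): the state, without advancing time (a new reading comes with each control period).
- camera(name): name is "scene" or "top" or "wrist"; returns the picture (480x640x3 uint8, blue, green, red); there is no depth.
- camera_info(name): a dict with "mtx" (3x3 intrinsics, pixels), "R" (3x3) and "t" (3): a world point X has camera coordinates R X + t. Camera axes: x right, y down, z forward; pixel columns grow to the right and rows downward; lengths in mm; the calibration is good to about 2 mm. A picture is of the moment at which its call begins: read the wrist's pose just before it. camera_info takes no time and is no camera call; for the wrist camera it gives the pose at the moment of the call.
- hand_in(): hands the job in; it is judged then, once.
Trained networks look in the newest picture that a camera, given by its name, has taken for a name from the list of things; names that differ only in an ending like _2 or _b are one class to them, and where a whole thing is asked for, a point or a joint stands for the part that bears it (a point fixed in the world has none). Each returns a list of dicts, best first, with "conf" (0 to 1); they miss things now and then, are a little off and sometimes report something else, mostly with a low value. They report only what shows in the picture. A call takes as long as a camera call. They do not tell look-alikes from the thing itself.
- recognise(camera, query): "bbox" ([centre column, centre row, width, height] as shares, 0 to 1, of the picture: columns of its width, rows of its height, round what is visible of it).
- cut_out(camera, query): "pixels" (480x640 bool, what is visible of it) and "bbox" ([centre column, centre row, width, height] as shares, 0 to 1, of the picture: columns of its width, rows of its height, round what is visible of it).
The state is a dict: "time_s": time; "joints": joint angles; "qd": joint speeds; "tau": joint torques, N m; "position": TCP position; "eef_rot": TCP orientation; "wrist_force": force on the tool from outside, world axes, zero at the start; "torque": the same for the moment, N m; "width": finger opening in mm; "gripper_force": force on a finger pad.
Only numpy, scipy, OpenCV 4.12 (cv2) and the standard library are available. Lean on these libraries where they do the work, as an engineer would, in place of code of your own. Each camera call takes 0.05 s, during which the arm holds its last target. There are 200 camera calls.

### The job

Dry-fit the pedestal upright on the grey centring stand: thread the dark wooden ring onto the brass spindle first, then the white ring, then the brass ring, each lying flat on the one below, and finally stand the short pale wooden plug upright, centred on top of the brass ring, and let go. The dark turned knob is not part of this piece: leave it and the screwdriver where they are.

Things in the scene. Friction and masses are not known exactly. Their poses are not given: they have to be found in the camera images.
- centring_stand: fixed grey round foot, 90 mm in diameter and 12 mm thick, with an upright brass spindle in its centre: 10 mm in diameter, tapering over its last 8 mm to a 4 mm tip 74 mm above the table. Origin at the centre of the underside (table level), z up along the spindle. The first ring comes to rest on the foot's top, 12 mm above the origin; with all three rings on, the top of the stack is 84 mm above the origin and the spindle ends 10 mm below that, inside the last bore.
- dark_ring: dark brown wooden ring standing flat, outer diameter 58 mm, height 24 mm, with a straight bore of 20 mm right through; grip it across the outside. Origin at the centre of its underside, z up along the bore. About 60 g.
- white_ring: white plastic ring standing flat, outer diameter 42 mm, height 24 mm, with a straight bore of 20 mm right through; grip it across the outside. Origin at the centre of its underside, z up along the bore. About 40 g.
- brass_ring: yellow-orange brass ring standing flat, outer diameter 50 mm, height 24 mm, with a straight bore of 20 mm right through; grip it across the outside. Origin at the centre of its underside, z up along the bore. About 200 g.
- plug: pale beech plug, a plain short cylinder standing upright, 35 mm in diameter at the foot, tapering slightly to 33 mm at the top, 39 mm high; grip it across. Origin at the centre of its underside, z up. About 25 g.
- knob: dark reddish wooden drawer knob standing upright, 38 mm in diameter, 40 mm high, narrow stem below a wide head; not to be used, leave it alone. Origin at the centre of its underside.
- screwdriver: screwdriver with a red handle, 166 mm long, 20 mm thick, lying near the front edge of the table to the right; leave it alone. Origin under its middle.
Things that resemble listed ones, but are neither listed nor needed, are in the scene too. Of the things like the dark_ring, leave any that is blue or purple; of the rest the larger one is meant.

How it is judged:
By the outcome, as a careful person would: the job done as asked, in the order asked, and still so for the second after the job is handed in, with the robot touching nothing.
It also fails if it takes over 112 s, if anything falls off the work surface, if the arm or the gripper's body presses on something with over 40 N, if the wrist force passes 120 N, or if a joint passes its speed limit or range.

## Working session

There is one attempt and no reset: what is moved stays moved. The work goes in short steps, Python scripts to look and compute and a tool call to move; the robot and the scene stay as the last step left them, time stands still between calls to the robot, and variables do not carry over. Pictures are saved under pics/ and viewed, at most 14 in all, crops included, and the job is handed in when it is done.

Besides the shell and the picture viewer there is one more tool, called after "Emit:" as name(argument=value, ...), one argument or row to a line, values as JSON. carry_out: Moves the arm, as the interface text tells. Its arguments: {"type":"object","properties":{"moves":{"type":"array"},"claw":{"type":"number"}},"required":["moves"]}

```bash
mkdir -p pics
python3 - <<'E'
from workcell import *
import cv2
print(state()); print(tcp_to_grasp)
for n in("scene","top"):
    im=camera(n); cv2.imwrite(f"pics/{n}0.png",im); i=camera_info(n); print(n,i)
    for q in("centring_stand","dark_ring","white_ring","brass_ring","plug","knob","screwdriver"):
        print(q,[( [round(v*s) for v,s in zip(d["bbox"],(640,480,640,480))],round(d["conf"],2)) for d in recognise(n,q)])
E
```

```text
{'time_s': 0.0, 'joints': array([ 6.26293325e+01,  1.51700658e+01,  9.19815604e+01,  7.00529527e-05,
        7.29781844e+01, -2.11574078e+00]), 'qd': array([ 3.66164905e-05, -2.01020590e-02,  1.25559702e-02, -2.36313762e-02,
        8.91241290e-02,  4.60480453e-02]), 'tau': array([-3.59966807e-04, -5.15117812e+01, -3.67305386e+01, -4.81179086e-05,
        1.30140755e-02, -1.56828509e-05]), 'position': array([287.66434985, 609.81816914, 229.94848139]), 'eef_rot': array([[-9.04418265e-01,  4.26645656e-01, -1.04264609e-03],
       [ 4.26646921e-01,  9.04416032e-01, -2.01144819e-03],
       [ 8.48102068e-05, -2.26403223e-03, -9.99997433e-01]]), 'wrist_force': array([ 1.10166272, -0.14864906, -0.18149712]), 'torque': array([-0.02642517,  0.00708988,  0.00404475]), 'gripper_force': 0.0, 'width': 85.54717366799343}
-18.700000000000003
scene {'mtx': array([[512.35131852,   0.        , 311.97427364],
       [  0.        , 512.35131852, 240.00919948],
       [  0.        ,   0.        ,   1.        ]]), 'R': array([[ 0.85086658, -0.52507669,  0.01790358],
       [-0.37507572, -0.63095213, -0.6
[... 585 characters left out ...]
0101229],
       [  0.        , 496.63182873, 237.06770626],
       [  0.        ,   0.        ,   1.        ]]), 'R': array([[ 0.02702935, -0.99937972,  0.02257428],
       [-0.98574138, -0.03039882, -0.16549877],
       [ 0.16608234, -0.01777908, -0.9859516 ]]), 't': array([  7.36855773, 491.12238494, 822.6619166 ])}
centring_stand [([399, 186, 49, 50], 0.7)]
dark_ring [([448, 258, 25, 22], 0.86), ([356, 262, 29, 29], 0.79), ([400, 253, 34, 35], 0.7), ([343, 305, 35, 33], 0.6)]
white_ring [([313, 248, 19, 24], 0.88)]
brass_ring [([192, 251, 31, 31], 0.85)]
plug [([202, 153, 22, 25], 0.6)]
knob [([304, 158, 21, 26], 0.91)]
screwdriver [([430, 319, 88, 23], 0.72), ([202, 152, 21, 25], 0.23)]
```

View pics/scene0.png

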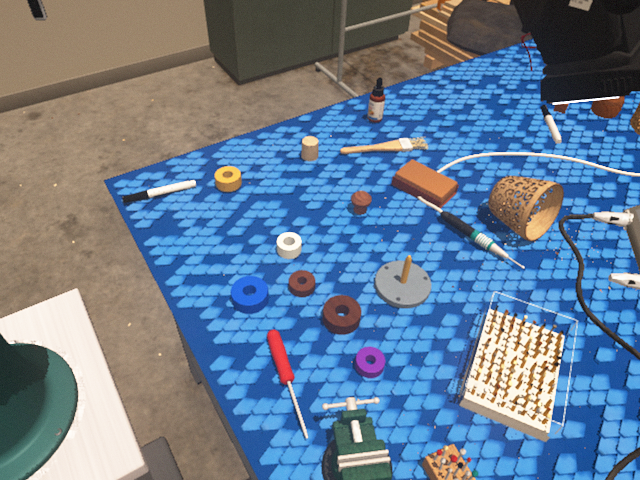

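View pics/top0.png

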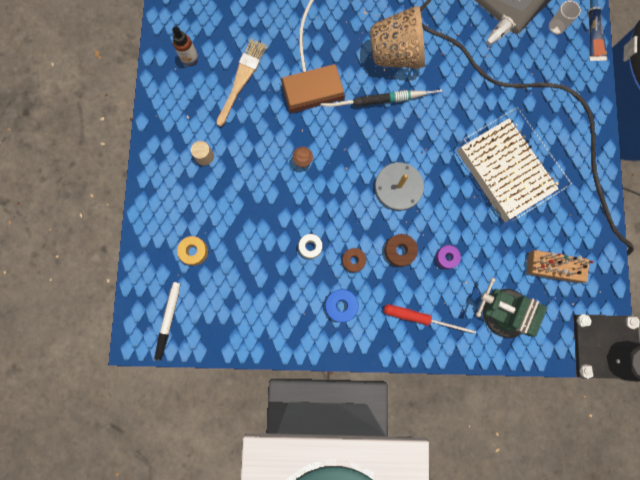

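The dark ring wanted is the larger brown one (top view 401,250; scene 342,314); the small brown, blue and purple rings are decoys. The others are unique: brass at top 192,250, white at 310,246, plug at 202,153 and stand at 399,186.

```bash
cat > h.py <<'E'
from workcell import *
import numpy as np, cv2
from scipy.optimize import least_squares
G={"centring_stand":[(45,0,45,12),(5,12,2,74)],"dark_ring":[(29,0,29,24)],"white_ring":[(21,0,21,24)],"brass_ring":[(25,0,25,24)],"plug":[(17.5,0,16.5,39)],"knob":[(19,38,19,39)]}
a=np.linspace(0,2*np.pi,48)
def pts(q,x,y,z=0):
    P=[]
    for r0,z0,r1,z1 in G[q]:
        for r,h in((r0,z0),(r1,z1)): P.append(np.c_[x+r*np.cos(a),y+r*np.sin(a),0*a+z+h])
    return np.vstack(P)
def proj(I,P):
    c=P@I["R"].T+I["t"]; p=c@I["mtx"].T; return p[:,:2]/p[:,2:]
def box(I,P):
    p=proj(I,P); return np.r_[p.min(0),p.max(0)]
def obs(cam,q,near,I):
    "box (l,t,r,b) of the cut_out of q nearest to world point near"
    uv=proj(I,np.array([near],float))[0]; best=None
    for d in cut_out(cam,q):
        v,u=np.nonzero(d["pixels"])
        if len(u)<20: continue
        b=np.r_[u.min(),v.min(),u.max()+1,v.max()+1]; e=np.hypot(*((b[:2]+b[2:])/2-uv))
        if best is None or e<best[0]: best=(e,b,d["conf"])
    return best
def fit(q,O,x0,z=0):
    "O: list of (info, box)"
    s=least_squares(lambda x:np.hstack([box(I,pts(q,*x,z))-b for I,b in O]),x0)
    return s.x,np.round(s.fun,1)
def onplane(I,uv,z):
    d=I["R"].T@np.linalg.inv(I["mtx"])@[*uv,1]; c=-I["R"].T@I["t"]; return c+d*(z-c[2])/d[2]
def to(x,y,tz=None,yaw=None):
    "shift left in tool units to world target of TCP; tool down"
    s=state(); R=s["eef_rot"]; d=np.r_[x,y,tz]-s["position"]; u=R.T@d/50
    print("pos",s["position"].round(1),"units",u.round(2),"tool y yaw",np.degrees(np.arctan2(R[1,1],R[0,1])).round(1),"t",round(s["time_s"],2))
E
python3 - <<'E'
from h import *
seed={"centring_stand":(399,186),"dark_ring":(401,250),"white_ring":(310,246),"brass_ring":(192,250),"plug":(202,153),"knob":(303,158)}
I={n:camera_info(n) for n in("top","scene")}
for n in I: camera(n)
for q,uv in seed.items():
    p=onplane(I["top"],uv,12); O=[]
    for n in I:
        o=obs(n,q,p,I[n])
        if o and o[0]<25: O.append((I[n],o[1]))
        else: print(q,n,"miss",o)
    for S in ([O]+[[o] for o in O]):
        x,r=fit(q,S,p[:2]); print(q,x.round(1),r)
for n,uv in (("small",(354,260)),("blue",(342,306)),("purple",(448,257))): print(n,onplane(I["top"],uv,12).round())
E
```

```text
centring_stand [ 594. -108.] [-1.1 -0.2  0.6  0.7  0.  -0.6  0.6  0.6]
centring_stand [ 594.5 -108.5] [-0.8 -0.5  0.8  0.5]
centring_stand [ 593.6 -107.7] [-0.3 -0.6  0.3  0.6]
dark_ring [ 475.4 -109.7] [-0.1  0.3 -0.7  1.1  0.4 -0.7  0.9  0.5]
dark_ring [ 476.7 -110.4] [ 0.3 -0.4 -0.3  0.4]
dark_ring [ 474.4 -109.3] [-0.2 -0.6  0.2  0.6]
white_ring [476.   51.9] [-0.1 -0.4  0.6  0.8 -0.  -1.   0.1  0.1]
white_ring [476.3  52.4] [-0.4 -0.6  0.4  0.6]
white_ring [475.4  51.1] [-0.1 -0.5  0.1  0.5]
brass_ring [461.6 260. ] [-0.5 -0.1  1.1  0.6 -0.3 -1.   0.4 -0.2]
brass_ring [461.9 260.6] [-0.8 -0.4  0.8  0.3]
brass_ring [460.8 258.5] [-0.4 -0.4  0.4  0.4]
plug [641.2 254.2] [-0.9 -0.7  1.7  1.2 -0.  -1.3  0.1 -0.3]
plug [641.7 254.8] [-1.3 -1.   1.3  1. ]
plug [639.9 252. ] [-0.1 -0.5  0.1  0.5]
knob top miss (np.float64(102.0110288155158), array([375, 163, 426, 213]), 0.73)
knob [624.2  54.3] [-0.8  4.5  0.8 -4.3]
knob [624.2  54.3] [-0.8  4.5  0.8 -4.3]
small [455. -26.  12.]
blue [373.  -6.  12.]
purple [ 466. -195.   12.]
```

Emit:
carry_out(
  moves=[
    {"spin": 0.94},
    {"spin": 0.94},
    {"spin": 0.94},
    {"spin": 0.94},
    {"spin": 0.94},
  ],
  claw=1,
)

```text
schema error: expected keys tx, ty, tz, spin
```

Emit:
carry_out(
  moves=[
    {"spin": 0.94},
    {"spin": 0.94},
    {"spin": 0.94},
    {"spin": 0.94},
    {"spin": 0.95},
  ],
)

```text
schema error: expected keys tx, ty, tz, spin
```

```bash
python3 -c "
from h import *
to(475.4,-109.7,130)"
```

```text
pos [288.  610.5 231.2] units [ -9.53 -11.43   2.03] tool y yaw 64.7 t 1.5
```

Emit:
carry_out(
  moves=[
    {"tx": 0, "ty": 0, "tz": 0, "spin": 0.94},
    {"tx": 0, "ty": 0, "tz": 0, "spin": 0.94},
    {"tx": 0, "ty": 0, "tz": 0, "spin": 0.94},
    {"tx": 0, "ty": 0, "tz": 0, "spin": 0.94},
    {"tx": 0, "ty": 0, "tz": 0, "spin": 0.94},
  ],
  claw=1,
)

```text
time_s: 2.12
position: [288.0, 610.5, 231.3]
eef_rot: [[-0.533, 0.846, 0.0], [0.846, 0.533, 0.0], [0.0, 0.0, -1.0]]
wrist_force: [0.2, -0.1, 0.3]
width: 85.4
gripper_force: 0.0
```

Emit:
carry_out(
  moves=[
    {"tx": 0, "ty": 0, "tz": 0, "spin": 0.94},
    {"tx": 0, "ty": 0, "tz": 0, "spin": 0.94},
    {"tx": 0, "ty": 0, "tz": 0, "spin": 0.94},
    {"tx": 0, "ty": 0, "tz": 0, "spin": 0.94},
    {"tx": 0, "ty": 0, "tz": 0, "spin": 0.95},
  ],
)

```text
time_s: 2.75
position: [288.0, 610.5, 231.3]
eef_rot: [[0.003, 1.0, -0.0], [1.0, -0.003, -0.0], [-0.0, -0.0, -1.0]]
wrist_force: [-0.7, 0.2, -0.3]
width: 85.2
gripper_force: 0.0
```

```bash
python3 -c "
from h import *
to(475.4,-109.7,130)"
```

```text
pos [288.  610.5 231.3] units [-14.39   3.79   2.03] tool y yaw -0.2 t 2.75
```

Emit:
carry_out(
  moves=[
    {"tx": -0.96, "ty": 0.25, "tz": 0.13, "spin": 0},
    {"tx": -0.96, "ty": 0.25, "tz": 0.13, "spin": 0},
    {"tx": -0.96, "ty": 0.25, "tz": 0.13, "spin": 0},
    {"tx": -0.96, "ty": 0.25, "tz": 0.13, "spin": 0},
    {"tx": -0.96, "ty": 0.25, "tz": 0.13, "spin": 0},
  ],
)

```text
time_s: 3.38
position: [351.0, 369.1, 198.8]
eef_rot: [[-0.001, 1.0, 0.001], [1.0, 0.001, 0.0], [0.0, 0.001, -1.0]]
wrist_force: [0.2, -0.2, -0.0]
width: 85.6
gripper_force: 0.0
```

Emit:
carry_out(
  moves=[
    {"tx": -0.96, "ty": 0.25, "tz": 0.13, "spin": 0},
    {"tx": -0.96, "ty": 0.25, "tz": 0.13, "spin": 0},
    {"tx": -0.96, "ty": 0.25, "tz": 0.13, "spin": 0},
    {"tx": -0.96, "ty": 0.25, "tz": 0.13, "spin": 0},
    {"tx": -0.96, "ty": 0.25, "tz": 0.13, "spin": 0},
  ],
)

```text
time_s: 4.0
position: [413.8, 129.1, 166.5]
eef_rot: [[-0.001, 1.0, 0.001], [1.0, 0.001, 0.0], [0.0, 0.001, -1.0]]
wrist_force: [0.4, -0.1, 0.2]
width: 85.4
gripper_force: 0.0
```

Emit:
carry_out(
  moves=[
    {"tx": -0.96, "ty": 0.25, "tz": 0.13, "spin": 0},
    {"tx": -0.96, "ty": 0.25, "tz": 0.13, "spin": 0},
    {"tx": -0.96, "ty": 0.26, "tz": 0.13, "spin": 0},
    {"tx": -0.96, "ty": 0.26, "tz": 0.13, "spin": 0},
    {"tx": 0, "ty": 0, "tz": 0, "spin": 0},
  ],
)

```text
time_s: 4.62
position: [465.0, -64.2, 140.2]
eef_rot: [[0.004, 1.0, 0.0], [1.0, -0.004, -0.001], [-0.001, 0.0, -1.0]]
wrist_force: [0.4, 0.9, -0.1]
width: 85.2
gripper_force: 0.0
```

Run:
```python
from h import *
I=camera_info("wrist"); cv2.imwrite("pics/w1.png",camera("wrist"))
for q,p in (("dark_ring",(475,-110,12)),("centring_stand",(594,-108,12))):
    o=obs("wrist",q,p,I); print(q,o)
    if o: print(fit(q,[(I,o[1])],p[:2]))
to(475.4,-109.7,0)
```

```text
dark_ring (np.float64(2.9495393168299358), array([304, 246, 376, 319]), 0.75)
(array([ 476.75584646, -108.61535006]), array([ 0. , -1.1, -0. ,  1.2]))
centring_stand (np.float64(6.52247653026722), array([425, 224, 536, 325]), 0.76)
(array([ 596.02485827, -106.03024721]), array([-0.8, -1. ,  0.7,  1.2]))
pos [464.3 -60.9 140.3] units [-0.98  0.22  2.81] tool y yaw 0.0 t 4.78
```

Emit:
carry_out(
  moves=[
    {"tx": -0.97, "ty": 0.23, "tz": 0, "spin": 0},
    {"tx": 0, "ty": 0, "tz": 0.9, "spin": 0},
    {"tx": 0, "ty": 0, "tz": 0.9, "spin": 0},
    {"tx": 0, "ty": 0, "tz": 0.4, "spin": 0},
    {"tx": 0, "ty": 0, "tz": 0, "spin": 0},
  ],
)

```text
time_s: 5.4
position: [474.1, -107.9, 28.7]
eef_rot: [[-0.003, 1.0, -0.004], [1.0, 0.003, 0.001], [0.001, -0.004, -1.0]]
wrist_force: [-0.0, -0.6, 0.8]
width: 85.5
gripper_force: 0.0
```

Emit:
carry_out(
  moves=[
    {"tx": 0, "ty": 0, "tz": 0.2, "spin": 0},
    {"tx": 0, "ty": 0, "tz": 0.2, "spin": 0},
    {"tx": 0, "ty": 0, "tz": 0.16, "spin": 0},
    {"tx": 0, "ty": 0, "tz": 0, "spin": 0},
    {"tx": 0, "ty": 0, "tz": 0, "spin": 0},
  ],
)

```text
time_s: 6.02
position: [476.2, -110.0, 2.4]
eef_rot: [[-0.001, 1.0, 0.0], [1.0, 0.001, -0.0], [-0.0, 0.0, -1.0]]
wrist_force: [0.1, 0.6, 0.4]
width: 85.4
gripper_force: 0.0
```

Run:
```python
from h import *
cv2.imwrite("pics/w2.png",camera("wrist"))
to(475.8,-109.3,0)
```

```text
pos [ 476.4 -110.     2.6] units [ 0.01 -0.01  0.05] tool y yaw 0.0 t 6.08
```

View pics/w2.png

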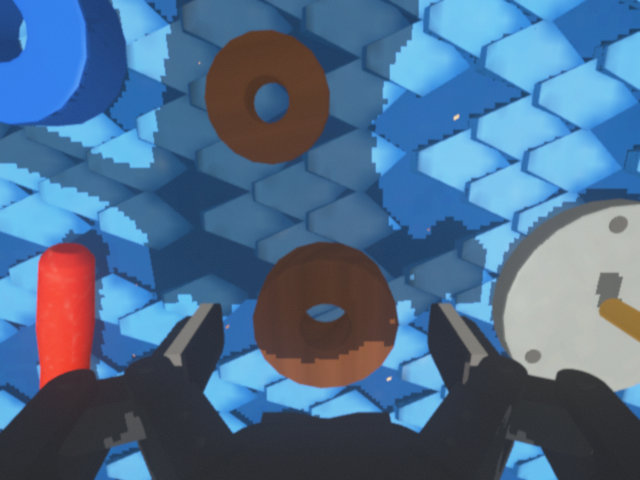

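The dark ring (325,315) sits centred between the fingers (about 200 and 450). I'll close on it.

Emit:
carry_out(
  moves=[
    {"tx": 0, "ty": 0, "tz": 0.04, "spin": 0},
    {"tx": 0, "ty": 0, "tz": 0, "spin": 0},
    {"tx": 0, "ty": 0, "tz": 0, "spin": 0},
    {"tx": 0, "ty": 0, "tz": 0, "spin": 0},
    {"tx": 0, "ty": 0, "tz": 0, "spin": 0},
  ],
  claw=-1,
)

```text
time_s: 6.7
position: [476.6, -110.1, 0.7]
eef_rot: [[-0.001, 1.0, 0.001], [1.0, 0.001, -0.0], [-0.0, 0.001, -1.0]]
wrist_force: [0.1, 0.2, 4.6]
width: 55.4
gripper_force: 64.3
```

Emit:
carry_out(
  moves=[
    {"tx": 0, "ty": 0, "tz": 0, "spin": 0},
    {"tx": 0, "ty": 0, "tz": 0, "spin": 0},
    {"tx": 0, "ty": 0, "tz": -0.1, "spin": 0},
    {"tx": 0, "ty": 0, "tz": -0.3, "spin": 0},
    {"tx": 0, "ty": 0, "tz": 0, "spin": 0},
  ],
)

```text
time_s: 7.32
position: [477.2, -110.2, 21.7]
eef_rot: [[-0.001, 1.0, 0.003], [1.0, 0.001, -0.001], [-0.001, 0.003, -1.0]]
wrist_force: [0.2, -0.0, -0.7]
width: 55.6
gripper_force: 63.9
```

Emit:
carry_out(
  moves=[
    {"tx": 0, "ty": 0, "tz": -0.95, "spin": 0},
    {"tx": 0, "ty": 0, "tz": -0.95, "spin": 0},
    {"tx": 0.02, "ty": 0.8, "tz": 0, "spin": 0},
    {"tx": 0.02, "ty": 0.8, "tz": 0, "spin": 0},
    {"tx": 0.01, "ty": 0.6, "tz": 0, "spin": 0},
  ],
)

```text
time_s: 7.95
position: [587.5, -107.2, 115.6]
eef_rot: [[-0.001, 1.0, 0.001], [1.0, 0.001, -0.0], [-0.0, 0.001, -1.0]]
wrist_force: [0.9, -0.6, -0.4]
width: 55.4
gripper_force: 64.5
```

Emit:
carry_out(
  moves=[
    {"tx": 0, "ty": 0.16, "tz": 0, "spin": 0},
    {"tx": 0, "ty": 0, "tz": 0, "spin": 0},
    {"tx": 0, "ty": 0, "tz": 0, "spin": 0},
    {"tx": 0, "ty": 0, "tz": 0, "spin": 0},
    {"tx": 0, "ty": 0, "tz": 0, "spin": 0},
  ],
)

```text
time_s: 8.57
position: [593.5, -107.3, 115.4]
eef_rot: [[-0.001, 1.0, -0.0], [1.0, 0.001, 0.0], [0.0, -0.0, -1.0]]
wrist_force: [1.1, -0.3, -1.0]
width: 55.1
gripper_force: 64.5
```

Run:
```python
from h import *
I={n:camera_info(n) for n in("scene","top","wrist")}
ims=[camera(n) for n in I]; s=state(); p=s["position"]; to(594.6,-107.4,12)
for n in I: print(n,obs(n,"dark_ring",(p[0],p[1],p[2]+12),I[n]), box(I[n],pts("dark_ring",p[0],p[1],p[2])).round())
cv2.imwrite("pics/p3.png",np.hstack([cv2.resize(ims[0][130:370,240:560],(400,300)),cv2.resize(ims[2],(400,300))]))
```

```text
pos [ 593.9 -107.3  115.4] units [-0.    0.01  2.07] tool y yaw 0.0 t 8.72
scene (np.float64(3.6978570968609343), array([400, 215, 435, 253]), 0.71) [393. 211. 437. 252.]
top (np.float64(109.6066176696944), array([342, 248, 366, 273]), 0.84) [392. 147. 431. 187.]
wrist (np.float64(4.077058975063714), array([254, 242, 398, 393]), 0.62) [251. 247. 401. 399.]
```

View pics/p3.png

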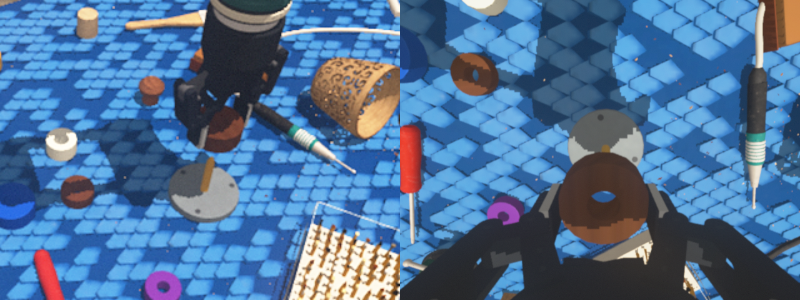

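The dark ring is gripped level above the spindle, and the pose agrees within about 1 mm. Lowering it.

Emit:
carry_out(
  moves=[
    {"tx": 0, "ty": 0.01, "tz": 0.6, "spin": 0},
    {"tx": 0, "ty": 0, "tz": 0.3, "spin": 0},
    {"tx": 0, "ty": 0, "tz": 0.3, "spin": 0},
    {"tx": 0, "ty": 0, "tz": 0.3, "spin": 0},
    {"tx": 0, "ty": 0, "tz": 0, "spin": 0},
  ],
)

```text
time_s: 9.5
position: [593.3, -107.0, 38.6]
eef_rot: [[-0.001, 1.0, -0.003], [1.0, 0.001, 0.001], [0.001, -0.003, -1.0]]
wrist_force: [0.0, -0.4, -1.3]
width: 55.1
gripper_force: 64.5
```

Emit:
carry_out(
  moves=[
    {"tx": 0, "ty": 0, "tz": 0.2, "spin": 0},
    {"tx": 0, "ty": 0, "tz": 0.2, "spin": 0},
    {"tx": 0, "ty": 0, "tz": 0.1, "spin": 0},
    {"tx": 0, "ty": 0, "tz": 0, "spin": 0},
    {"tx": 0, "ty": 0, "tz": 0, "spin": 0},
  ],
)

```text
time_s: 10.12
position: [594.9, -107.3, 15.6]
eef_rot: [[-0.001, 1.0, 0.001], [1.0, 0.001, -0.0], [-0.0, 0.001, -1.0]]
wrist_force: [1.0, -0.2, -1.1]
width: 55.0
gripper_force: 64.5
```

Emit:
carry_out(
  moves=[
    {"tx": 0, "ty": 0, "tz": 0.03, "spin": 0},
    {"tx": 0, "ty": 0, "tz": 0.02, "spin": 0},
    {"tx": 0, "ty": 0, "tz": 0, "spin": 0},
    {"tx": 0, "ty": 0, "tz": 0, "spin": 0},
    {"tx": 0, "ty": 0, "tz": 0, "spin": 0},
  ],
)

```text
time_s: 10.75
position: [594.6, -107.3, 12.8]
eef_rot: [[-0.001, 1.0, 0.0], [1.0, 0.001, -0.0], [-0.0, 0.0, -1.0]]
wrist_force: [0.4, 0.3, -1.3]
width: 55.6
gripper_force: 64.6
```

Emit:
carry_out(
  moves=[
    {"tx": 0, "ty": 0, "tz": 0, "spin": 0},
    {"tx": 0, "ty": 0, "tz": 0, "spin": 0},
    {"tx": 0, "ty": 0, "tz": 0, "spin": 0},
    {"tx": 0, "ty": 0, "tz": 0, "spin": 0},
    {"tx": 0, "ty": 0, "tz": 0, "spin": 0},
  ],
  claw=1,
)

```text
time_s: 11.38
position: [594.6, -107.3, 12.8]
eef_rot: [[-0.001, 1.0, 0.0], [1.0, 0.001, -0.0], [-0.0, 0.0, -1.0]]
wrist_force: [0.4, -0.1, 0.2]
width: 85.6
gripper_force: 0.0
```

Emit:
carry_out(
  moves=[
    {"tx": 0, "ty": 0, "tz": -0.3, "spin": 0},
    {"tx": 0, "ty": 0, "tz": -0.8, "spin": 0},
    {"tx": 0, "ty": 0, "tz": -0.9, "spin": 0},
    {"tx": 0.8, "ty": -0.6, "tz": 0, "spin": 0},
    {"tx": 0.8, "ty": -0.6, "tz": 0, "spin": 0},
  ],
)

```text
time_s: 12.0
position: [535.3, -26.9, 115.3]
eef_rot: [[0.001, 1.0, 0.004], [1.0, -0.001, -0.0], [-0.0, 0.004, -1.0]]
wrist_force: [-0.5, 0.4, 0.3]
width: 85.7
gripper_force: 0.0
```

Emit:
carry_out(
  moves=[
    {"tx": 0.8, "ty": -0.6, "tz": 0, "spin": 0},
    {"tx": 0.79, "ty": -0.57, "tz": 0, "spin": 0},
    {"tx": 0, "ty": 0, "tz": 0, "spin": 0},
    {"tx": 0, "ty": 0, "tz": 0, "spin": 0},
    {"tx": 0, "ty": 0, "tz": 0, "spin": 0},
  ],
)

```text
time_s: 12.62
position: [477.1, 51.4, 113.5]
eef_rot: [[0.0, 1.0, 0.001], [1.0, -0.0, -0.0], [-0.0, 0.001, -1.0]]
wrist_force: [0.0, 0.3, -0.4]
width: 85.5
gripper_force: 0.0
```

Run:
```python
from h import *
I={n:camera_info(n) for n in("scene","top","wrist")}
ims=[camera(n) for n in I]; to(475.9,51.9,0)
for n in I: 
    o=obs(n,"dark_ring",(594.6,-107.4,24),I[n]); print(n,o)
    if o and o[0]<20: print(fit("dark_ring",[(I[n],o[1])],(594,-107),12))
o=obs("wrist","white_ring",(476,52,12),I["wrist"]); print(o, o and fit("white_ring",[(I["wrist"],o[1])],(476,52)))
cv2.imwrite("pics/p4.png",np.hstack([cv2.resize(ims[0][130:370,240:560],(400,300)),cv2.resize(ims[2],(400,300))]))
```

```text
pos [476.6  51.4 112.9] units [ 0.01 -0.01  2.26] tool y yaw -0.0 t 12.78
scene (np.float64(1.0791098053711419), array([384, 259, 423, 296]), 0.8)
(array([ 592.60418672, -107.24962038]), array([-0.1, -0.7,  0.1,  0.6]))
top (np.float64(0.8580181555876387), array([384, 167, 417, 203]), 0.72)
(array([ 592.88881422, -106.29655905]), array([-0.6,  0.7,  0.5, -0.7]))
wrist (np.float64(37.021018298872825), array([432, 397, 444, 412]), 0.38)
(np.float64(4.9132669716196045), array([298, 206, 357, 269]), 0.85) (array([478.80877637,  54.64500345]), array([-0.8, -1. ,  0.8,  1. ]))
```

View pics/p4.png

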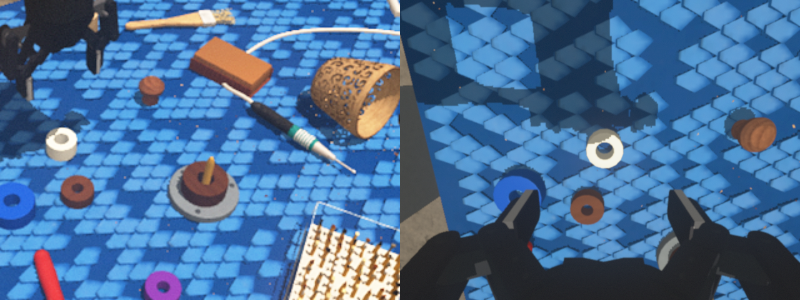

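The dark ring is on the foot (scene crop 205,185) with the spindle through it. Next I'll fetch the white ring.

Emit:
carry_out(
  moves=[
    {"tx": 0.02, "ty": 0, "tz": 0.8, "spin": 0},
    {"tx": 0, "ty": 0, "tz": 0.8, "spin": 0},
    {"tx": 0, "ty": 0, "tz": 0.3, "spin": 0},
    {"tx": 0, "ty": 0, "tz": 0.25, "spin": 0},
    {"tx": 0, "ty": 0, "tz": 0, "spin": 0},
  ],
)

```text
time_s: 13.6
position: [476.0, 53.1, 5.2]
eef_rot: [[-0.001, 1.0, -0.001], [1.0, 0.001, -0.0], [-0.0, -0.001, -1.0]]
wrist_force: [-0.3, 0.1, -0.3]
width: 85.6
gripper_force: 0.0
```

Run:
```python
from h import *
I=camera_info("wrist"); camera("wrist"); to(477,52.5,0.5)
o=obs("wrist","white_ring",(476,52,12),I); print(o, o and fit("white_ring",[(I,o[1])],(476,52)))
```

```text
pos [476.6  53.2   5.8] units [-0.01  0.01  0.11] tool y yaw 0.0 t 13.65
(np.float64(6.768560291126559), array([279, 259, 383, 369]), 0.59) (array([478.27459934,  54.70420639]), array([-0.6, -2.1,  0.6,  2.2]))
```

Emit:
carry_out(
  moves=[
    {"tx": 0, "ty": 0, "tz": 0.1, "spin": 0},
    {"tx": 0, "ty": 0, "tz": 0, "spin": 0},
    {"tx": 0, "ty": 0, "tz": 0, "spin": 0},
    {"tx": 0, "ty": 0, "tz": 0, "spin": 0},
    {"tx": 0, "ty": 0, "tz": 0, "spin": 0},
  ],
  claw=-1,
)

```text
time_s: 14.32
position: [476.4, 53.2, 1.0]
eef_rot: [[-0.001, 1.0, 0.001], [1.0, 0.001, 0.0], [0.0, 0.001, -1.0]]
wrist_force: [-1.6, -0.3, 5.6]
width: 40.5
gripper_force: 60.4
```

Emit:
carry_out(
  moves=[
    {"tx": 0, "ty": 0, "tz": 0, "spin": 0},
    {"tx": 0, "ty": 0, "tz": 0, "spin": 0},
    {"tx": 0, "ty": 0, "tz": -0.1, "spin": 0},
    {"tx": 0, "ty": 0, "tz": -0.3, "spin": 0},
    {"tx": 0, "ty": 0, "tz": 0, "spin": 0},
  ],
)

```text
time_s: 14.95
position: [477.6, 53.2, 22.0]
eef_rot: [[-0.001, 1.0, 0.004], [1.0, 0.001, 0.0], [0.0, 0.004, -1.0]]
wrist_force: [-0.3, 0.5, 0.4]
width: 40.5
gripper_force: 60.5
```

Emit:
carry_out(
  moves=[
    {"tx": 0, "ty": 0, "tz": -0.95, "spin": 0},
    {"tx": 0, "ty": 0, "tz": -0.95, "spin": 0},
    {"tx": -0.8, "ty": 0.59, "tz": 0, "spin": 0},
    {"tx": -0.8, "ty": 0.59, "tz": 0, "spin": 0},
    {"tx": -0.8, "ty": 0.59, "tz": 0, "spin": 0},
  ],
)

```text
time_s: 15.58
position: [565.5, -67.9, 115.8]
eef_rot: [[-0.001, 1.0, 0.001], [1.0, 0.001, -0.0], [-0.0, 0.001, -1.0]]
wrist_force: [-0.0, 1.0, 0.0]
width: 40.4
gripper_force: 60.7
```

Emit:
carry_out(
  moves=[
    {"tx": -0.81, "ty": 0.58, "tz": 0, "spin": 0},
    {"tx": 0, "ty": 0, "tz": 0, "spin": 0},
    {"tx": 0, "ty": 0, "tz": 0, "spin": 0},
    {"tx": 0, "ty": 0, "tz": 0, "spin": 0},
    {"tx": 0, "ty": 0, "tz": 0, "spin": 0},
  ],
)

```text
time_s: 16.2
position: [593.0, -106.2, 115.3]
eef_rot: [[-0.002, 1.0, -0.0], [1.0, 0.002, 0.0], [0.0, -0.0, -1.0]]
wrist_force: [-0.1, -0.3, -0.4]
width: 40.5
gripper_force: 60.8
```

Run:
```python
from h import *
I={n:camera_info(n) for n in("scene","wrist")}
ims=[camera(n) for n in I]; to(594.2,-107.3,37); p=state()["position"]
for n in I:
    print(n,obs(n,"white_ring",(p[0],p[1],p[2]+12),I[n]), box(I[n],pts("white_ring",p[0],p[1],p[2]-1)).round())
```

```text
pos [ 593.3 -106.5  115.4] units [-0.02  0.02  1.57] tool y yaw 0.1 t 16.3
scene (np.float64(4.681094089141724), array([407, 220, 428, 249]), 0.67) [398. 216. 430. 248.]
wrist (np.float64(3.7851598014546224), array([274, 262, 378, 375]), 0.82) [272. 264. 380. 382.]
```

Emit:
carry_out(
  moves=[
    {"tx": -0.01, "ty": 0.01, "tz": 0.5, "spin": 0},
    {"tx": 0, "ty": 0, "tz": 0.3, "spin": 0},
    {"tx": 0, "ty": 0, "tz": 0.3, "spin": 0},
    {"tx": 0, "ty": 0, "tz": 0.3, "spin": 0},
    {"tx": 0, "ty": 0, "tz": 0, "spin": 0},
  ],
)

```text
time_s: 17.02
position: [592.7, -107.5, 43.4]
eef_rot: [[-0.001, 1.0, -0.003], [1.0, 0.001, 0.001], [0.001, -0.003, -1.0]]
wrist_force: [-0.6, 0.1, -0.0]
width: 40.4
gripper_force: 60.8
```

Emit:
carry_out(
  moves=[
    {"tx": 0, "ty": 0, "tz": 0.08, "spin": 0},
    {"tx": 0, "ty": 0, "tz": 0.04, "spin": 0},
    {"tx": 0, "ty": 0, "tz": 0.03, "spin": 0},
    {"tx": 0, "ty": 0, "tz": 0, "spin": 0},
    {"tx": 0, "ty": 0, "tz": 0, "spin": 0},
  ],
)

```text
time_s: 17.65
position: [594.2, -107.8, 38.0]
eef_rot: [[-0.001, 1.0, 0.0], [1.0, 0.001, -0.0], [-0.0, 0.0, -1.0]]
wrist_force: [-0.0, -0.7, -0.1]
width: 40.4
gripper_force: 60.8
```

Emit:
carry_out(
  moves=[
    {"tx": 0, "ty": 0, "tz": 0.02, "spin": 0},
    {"tx": 0, "ty": 0, "tz": 0, "spin": 0},
    {"tx": 0, "ty": 0, "tz": 0, "spin": 0},
    {"tx": 0, "ty": 0, "tz": 0, "spin": 0},
    {"tx": 0, "ty": 0, "tz": 0, "spin": 0},
  ],
)

```text
time_s: 18.27
position: [594.3, -107.9, 37.1]
eef_rot: [[-0.001, 1.0, 0.0], [1.0, 0.001, -0.0], [-0.0, 0.0, -1.0]]
wrist_force: [-1.8, 0.5, 4.1]
width: 40.3
gripper_force: 61.0
```

Emit:
carry_out(
  moves=[
    {"tx": 0, "ty": 0, "tz": 0, "spin": 0},
    {"tx": 0, "ty": 0, "tz": 0, "spin": 0},
    {"tx": 0, "ty": 0, "tz": 0, "spin": 0},
    {"tx": 0, "ty": 0, "tz": 0, "spin": 0},
    {"tx": 0, "ty": 0, "tz": 0, "spin": 0},
  ],
  claw=1,
)

```text
time_s: 18.9
position: [594.1, -107.8, 36.7]
eef_rot: [[-0.001, 1.0, -0.0], [1.0, 0.001, -0.0], [-0.0, -0.0, -1.0]]
wrist_force: [-0.0, 0.1, -0.1]
width: 85.4
gripper_force: 0.0
```

Emit:
carry_out(
  moves=[
    {"tx": 0, "ty": 0, "tz": -0.3, "spin": 0},
    {"tx": 0, "ty": 0, "tz": -0.7, "spin": 0},
    {"tx": 0, "ty": 0, "tz": -0.8, "spin": 0},
    {"tx": 0.92, "ty": -0.33, "tz": 0, "spin": 0},
    {"tx": 0.92, "ty": -0.33, "tz": 0, "spin": 0},
  ],
)

```text
time_s: 19.52
position: [561.9, -15.3, 129.2]
eef_rot: [[0.001, 1.0, 0.004], [1.0, -0.001, -0.0], [-0.0, 0.004, -1.0]]
wrist_force: [-0.4, 1.2, 0.3]
width: 85.6
gripper_force: 0.0
```

Emit:
carry_out(
  moves=[
    {"tx": 0.92, "ty": -0.33, "tz": 0, "spin": 0},
    {"tx": 0.92, "ty": -0.33, "tz": 0, "spin": 0},
    {"tx": 0.92, "ty": -0.33, "tz": 0, "spin": 0},
    {"tx": 0.92, "ty": -0.33, "tz": 0, "spin": 0},
    {"tx": 0.92, "ty": -0.33, "tz": 0, "spin": 0},
  ],
)

```text
time_s: 20.15
position: [478.2, 215.8, 128.3]
eef_rot: [[-0.001, 1.0, 0.002], [1.0, 0.001, 0.001], [0.001, 0.002, -1.0]]
wrist_force: [-0.2, 1.0, -0.0]
width: 85.5
gripper_force: 0.0
```

Emit:
carry_out(
  moves=[
    {"tx": 0.91, "ty": -0.34, "tz": 0, "spin": 0},
    {"tx": 0, "ty": 0, "tz": 0, "spin": 0},
    {"tx": 0, "ty": 0, "tz": 0, "spin": 0},
    {"tx": 0, "ty": 0, "tz": 0, "spin": 0},
    {"tx": 0, "ty": 0, "tz": 0, "spin": 0},
  ],
)

```text
time_s: 20.78
position: [461.7, 258.6, 126.9]
eef_rot: [[0.001, 1.0, 0.0], [1.0, -0.001, -0.0], [-0.0, 0.0, -1.0]]
wrist_force: [-0.1, -0.9, 0.3]
width: 85.5
gripper_force: 0.0
```

Run:
```python
from h import *
I={n:camera_info(n) for n in("scene","top","wrist")}
ims=[camera(n) for n in I]; to(461.8,260.3,1)
for n in ("scene","top"): 
    o=obs(n,"white_ring",(594.6,-107.4,48),I[n]); print(n,o)
    if o and o[0]<20: print(fit("white_ring",[(I[n],o[1])],(594,-107),36))
o=obs("wrist","brass_ring",(461,260,12),I["wrist"]); print(o, o and fit("brass_ring",[(I["wrist"],o[1])],(461,260)))
cv2.imwrite("pics/p5.png",np.hstack([cv2.resize(ims[0][200:320,320:480],(400,300),interpolation=2),cv2.resize(ims[2],(400,300))]))
```

```text
pos [461.6 258.9 126.8] units [0.03 0.   2.52] tool y yaw -0.0 t 20.93
scene (np.float64(2.567351748940726), array([390, 254, 420, 284]), 0.94)
(array([ 589.82266987, -108.89041841]), array([ 0.1, -0.5, -0.1,  0.5]))
top (np.float64(0.9541210762076975), array([391, 168, 417, 194]), 0.71)
(array([ 593.59504614, -108.59604377]), array([-0. , -0.4,  0. ,  0.4]))
(np.float64(6.414579470457426), array([295, 195, 364, 266]), 0.89) (array([464.86925806, 263.3126026 ]), array([ 0.2, -0.4, -0.2,  0.4]))
```

View pics/p5.png

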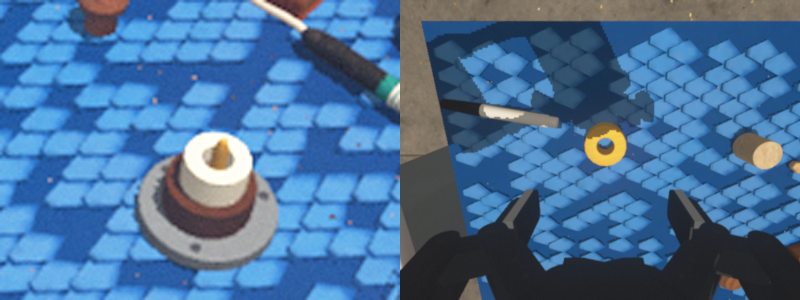

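The white ring lies flat on the dark one with the spindle tip inside. The brass ring is at (205,145) in the wrist crop, and the pen is clear of the fingers.

Emit:
carry_out(
  moves=[
    {"tx": 0.03, "ty": 0, "tz": 0.9, "spin": 0},
    {"tx": 0, "ty": 0, "tz": 0.8, "spin": 0},
    {"tx": 0, "ty": 0, "tz": 0.4, "spin": 0},
    {"tx": 0, "ty": 0, "tz": 0.3, "spin": 0},
    {"tx": 0, "ty": 0, "tz": 0, "spin": 0},
  ],
)

```text
time_s: 21.7
position: [460.5, 260.7, 5.8]
eef_rot: [[-0.001, 1.0, -0.002], [1.0, 0.001, -0.001], [-0.001, -0.002, -1.0]]
wrist_force: [0.8, -0.0, 0.1]
width: 85.3
gripper_force: 0.0
```

Emit:
carry_out(
  moves=[
    {"tx": 0, "ty": 0, "tz": 0.06, "spin": 0},
    {"tx": 0, "ty": 0, "tz": 0.04, "spin": 0},
    {"tx": 0, "ty": 0, "tz": 0, "spin": 0},
    {"tx": 0, "ty": 0, "tz": 0, "spin": 0},
    {"tx": 0, "ty": 0, "tz": 0, "spin": 0},
  ],
)

```text
time_s: 22.32
position: [461.5, 261.2, 2.1]
eef_rot: [[-0.001, 1.0, 0.0], [1.0, 0.001, 0.0], [0.0, 0.0, -1.0]]
wrist_force: [0.0, -0.7, 0.2]
width: 85.4
gripper_force: 0.0
```

Emit:
carry_out(
  moves=[
    {"tx": 0, "ty": 0, "tz": 0, "spin": 0},
    {"tx": 0, "ty": 0, "tz": 0, "spin": 0},
    {"tx": 0, "ty": 0, "tz": 0, "spin": 0},
    {"tx": 0, "ty": 0, "tz": 0, "spin": 0},
    {"tx": 0, "ty": 0, "tz": 0, "spin": 0},
  ],
  claw=-1,
)

```text
time_s: 22.95
position: [462.1, 261.4, 2.7]
eef_rot: [[-0.001, 1.0, 0.001], [1.0, 0.001, 0.0], [0.0, 0.001, -1.0]]
wrist_force: [-0.2, -0.2, 5.1]
width: 48.1
gripper_force: 61.5
```

Emit:
carry_out(
  moves=[
    {"tx": 0, "ty": 0, "tz": 0, "spin": 0},
    {"tx": 0, "ty": 0, "tz": 0, "spin": 0},
    {"tx": 0, "ty": 0, "tz": -0.1, "spin": 0},
    {"tx": 0, "ty": 0, "tz": -0.3, "spin": 0},
    {"tx": 0, "ty": 0, "tz": 0, "spin": 0},
  ],
)

```text
time_s: 23.58
position: [462.4, 261.7, 23.3]
eef_rot: [[-0.001, 1.0, 0.003], [1.0, 0.001, 0.001], [0.001, 0.003, -1.0]]
wrist_force: [0.8, 0.4, -3.5]
width: 48.9
gripper_force: 62.4
```

Emit:
carry_out(
  moves=[
    {"tx": 0, "ty": 0, "tz": -0.9, "spin": 0},
    {"tx": 0, "ty": 0, "tz": -0.9, "spin": 0},
    {"tx": -0.92, "ty": 0.33, "tz": 0, "spin": 0},
    {"tx": -0.92, "ty": 0.33, "tz": 0, "spin": 0},
    {"tx": -0.92, "ty": 0.33, "tz": 0, "spin": 0},
  ],
)

```text
time_s: 24.2
position: [511.1, 122.0, 112.0]
eef_rot: [[-0.002, 1.0, 0.001], [1.0, 0.002, 0.0], [0.0, 0.001, -1.0]]
wrist_force: [0.5, 0.2, -3.0]
width: 48.2
gripper_force: 63.3
```

Emit:
carry_out(
  moves=[
    {"tx": -0.92, "ty": 0.33, "tz": 0, "spin": 0},
    {"tx": -0.92, "ty": 0.33, "tz": 0, "spin": 0},
    {"tx": -0.92, "ty": 0.33, "tz": 0, "spin": 0},
    {"tx": -0.92, "ty": 0.33, "tz": 0, "spin": 0},
    {"tx": -0.92, "ty": 0.33, "tz": 0, "spin": 0},
  ],
)

```text
time_s: 24.82
position: [593.7, -108.3, 111.6]
eef_rot: [[-0.001, 1.0, -0.0], [1.0, 0.001, 0.0], [0.0, -0.0, -1.0]]
wrist_force: [0.4, 0.5, -2.1]
width: 48.4
gripper_force: 63.3
```

Emit:
carry_out(
  moves=[
    {"tx": 0, "ty": 0, "tz": 0, "spin": 0},
    {"tx": 0, "ty": 0, "tz": 0, "spin": 0},
    {"tx": 0, "ty": 0, "tz": 0, "spin": 0},
    {"tx": 0, "ty": 0, "tz": 0, "spin": 0},
    {"tx": 0, "ty": 0, "tz": 0, "spin": 0},
  ],
)

```text
time_s: 25.45
position: [593.5, -106.0, 111.9]
eef_rot: [[-0.002, 1.0, 0.0], [1.0, 0.002, -0.0], [-0.0, 0.0, -1.0]]
wrist_force: [-0.3, 0.1, -2.4]
width: 48.4
gripper_force: 63.3
```

Run:
```python
from h import *
I={n:camera_info(n) for n in("scene","wrist")}
ims=[camera(n) for n in I]; to(594.2,-107.5,62.5); p=state()["position"]
for n in I:
    o=obs(n,"brass_ring",(p[0],p[1],p[2]+12),I[n]); print(n,o, box(I[n],pts("brass_ring",p[0],p[1],p[2]-2.5)).round())
    if n=="wrist": print(fit("brass_ring",[(I[n],o[1])],p[:2],p[2]-2.5))
cv2.imwrite("pics/p6.png",np.hstack([cv2.resize(ims[0][170:320,300:500],(400,300),interpolation=2),cv2.resize(ims[1],(400,300))]))
```

```text
pos [ 593.6 -106.3  111.9] units [-0.02  0.01  0.99] tool y yaw 0.1 t 25.55
scene (np.float64(4.928823457756549), array([405, 219, 430, 253]), 0.66) [395. 216. 433. 253.]
wrist (np.float64(6.280727007112204), array([264, 251, 389, 381]), 0.72) [262. 255. 389. 387.]
(array([ 593.928869  , -103.95890216]), array([-1.3, -1.5,  1.3,  1.8]))
```

View pics/p6.png

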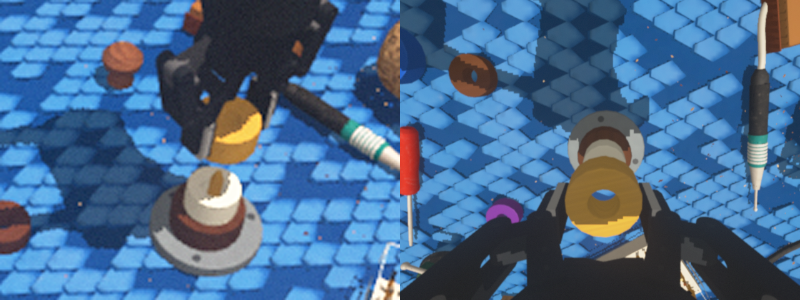

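The brass ring is held level, with its bore over the spindle and stack. Lowering it.

Emit:
carry_out(
  moves=[
    {"tx": -0.03, "ty": 0.01, "tz": 0.3, "spin": 0},
    {"tx": 0, "ty": 0, "tz": 0.2, "spin": 0},
    {"tx": 0, "ty": 0, "tz": 0.2, "spin": 0},
    {"tx": 0, "ty": 0, "tz": 0.16, "spin": 0},
    {"tx": 0, "ty": 0, "tz": 0, "spin": 0},
  ],
)

```text
time_s: 26.28
position: [593.2, -108.1, 67.6]
eef_rot: [[-0.001, 1.0, -0.002], [1.0, 0.001, 0.0], [0.0, -0.002, -1.0]]
wrist_force: [-0.5, -0.5, -1.7]
width: 48.3
gripper_force: 63.4
```

Emit:
carry_out(
  moves=[
    {"tx": 0, "ty": 0, "tz": 0.06, "spin": 0},
    {"tx": 0, "ty": 0, "tz": 0.03, "spin": 0},
    {"tx": 0, "ty": 0, "tz": 0, "spin": 0},
    {"tx": 0, "ty": 0, "tz": 0, "spin": 0},
    {"tx": 0, "ty": 0, "tz": 0, "spin": 0},
  ],
)

```text
time_s: 26.9
position: [594.2, -108.3, 64.5]
eef_rot: [[-0.001, 1.0, 0.0], [1.0, 0.001, -0.0], [-0.0, 0.0, -1.0]]
wrist_force: [0.7, -0.1, -2.3]
width: 48.3
gripper_force: 63.4
```

Emit:
carry_out(
  moves=[
    {"tx": 0, "ty": 0, "tz": 0.02, "spin": 0},
    {"tx": 0, "ty": 0, "tz": 0, "spin": 0},
    {"tx": 0, "ty": 0, "tz": 0.02, "spin": 0},
    {"tx": 0, "ty": 0, "tz": 0, "spin": 0},
    {"tx": 0, "ty": 0, "tz": 0, "spin": 0},
  ],
)

```text
time_s: 27.52
position: [594.2, -108.3, 62.7]
eef_rot: [[-0.001, 1.0, 0.0], [1.0, 0.001, -0.0], [-0.0, 0.0, -1.0]]
wrist_force: [-1.3, 1.0, 2.6]
width: 48.5
gripper_force: 63.7
```

Emit:
carry_out(
  moves=[
    {"tx": 0, "ty": 0, "tz": 0, "spin": 0},
    {"tx": 0, "ty": 0, "tz": 0, "spin": 0},
    {"tx": 0, "ty": 0, "tz": 0, "spin": 0},
    {"tx": 0, "ty": 0, "tz": 0, "spin": 0},
    {"tx": 0, "ty": 0, "tz": 0, "spin": 0},
  ],
  claw=1,
)

```text
time_s: 28.15
position: [594.1, -108.3, 62.3]
eef_rot: [[-0.001, 1.0, 0.0], [1.0, 0.001, -0.0], [-0.0, 0.0, -1.0]]
wrist_force: [0.0, -0.1, 0.2]
width: 85.3
gripper_force: 0.0
```

Emit:
carry_out(
  moves=[
    {"tx": 0, "ty": 0, "tz": -0.3, "spin": 0},
    {"tx": 0, "ty": 0, "tz": -0.6, "spin": 0},
    {"tx": 0, "ty": 0, "tz": -0.6, "spin": 0},
    {"tx": 0.9, "ty": 0.12, "tz": 0, "spin": 0},
    {"tx": 0.9, "ty": 0.12, "tz": 0, "spin": 0},
  ],
)

```text
time_s: 28.78
position: [607.2, -17.9, 139.7]
eef_rot: [[0.001, 1.0, 0.003], [1.0, -0.001, -0.0], [-0.0, 0.003, -1.0]]
wrist_force: [0.7, -0.4, -0.1]
width: 85.6
gripper_force: 0.0
```

Emit:
carry_out(
  moves=[
    {"tx": 0.9, "ty": 0.12, "tz": 0, "spin": 0},
    {"tx": 0.9, "ty": 0.12, "tz": 0, "spin": 0},
    {"tx": 0.9, "ty": 0.12, "tz": 0, "spin": 0},
    {"tx": 0.9, "ty": 0.12, "tz": 0, "spin": 0},
    {"tx": 0.9, "ty": 0.12, "tz": 0, "spin": 0},
  ],
)

```text
time_s: 29.4
position: [636.4, 208.4, 138.8]
eef_rot: [[-0.001, 1.0, 0.002], [1.0, 0.001, 0.0], [0.0, 0.002, -1.0]]
wrist_force: [-0.7, 0.3, 1.1]
width: 85.1
gripper_force: 0.0
```

Emit:
carry_out(
  moves=[
    {"tx": 0.92, "ty": 0.1, "tz": 0, "spin": 0},
    {"tx": 0, "ty": 0, "tz": 0, "spin": 0},
    {"tx": 0, "ty": 0, "tz": 0, "spin": 0},
    {"tx": 0, "ty": 0, "tz": 0, "spin": 0},
    {"tx": 0, "ty": 0, "tz": 0, "spin": 0},
  ],
)

```text
time_s: 30.02
position: [640.9, 251.4, 137.4]
eef_rot: [[0.001, 1.0, -0.0], [1.0, -0.001, -0.0], [-0.0, -0.0, -1.0]]
wrist_force: [-0.7, -0.7, -0.3]
width: 85.3
gripper_force: 0.0
```

Run:
```python
from h import *
I={n:camera_info(n) for n in("scene","top","wrist")}
ims=[camera(n) for n in I]; to(641,253.8,5)
for n in ("scene","top"): 
    o=obs(n,"brass_ring",(594.6,-107.4,72),I[n]); print(n,o)
    if o and o[0]<20: print(fit("brass_ring",[(I[n],o[1])],(594,-107),60))
o=obs("wrist","plug",(641,254,20),I["wrist"]); print(o, o and fit("plug",[(I["wrist"],o[1])],(641,254)))
cv2.imwrite("pics/p7.png",np.hstack([cv2.resize(ims[0][200:320,320:480],(400,300),interpolation=2),cv2.resize(ims[2],(400,300))]))
```

```text
pos [640.9 252.  137.4] units [0.04 0.   2.65] tool y yaw -0.0 t 30.18
scene (np.float64(1.7774139469587156), array([391, 241, 426, 276]), 0.6)
(array([ 591.67168052, -109.05444332]), array([-0.5, -0.3,  0.4,  0.3]))
top (np.float64(1.2621381153290654), array([391, 162, 422, 193]), 0.63)
(array([ 592.91584928, -108.67752141]), array([-0.3, -0.6,  0.3,  0.6]))
(np.float64(4.4747803378442415), array([306, 202, 353, 258]), 0.79) (array([643.90598232, 255.94346098]), array([ 0.5, -0.1, -0.5,  0.1]))
```

View pics/p7.png

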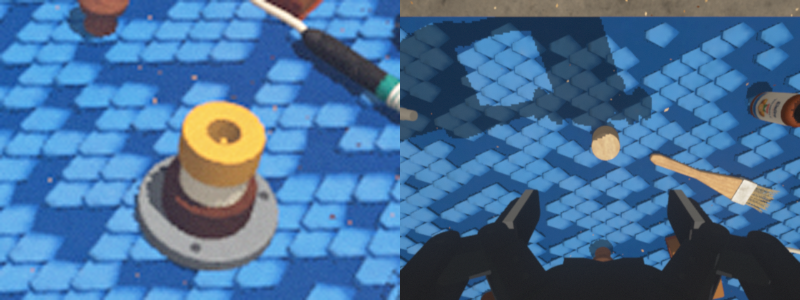

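All three rings are stacked flat (crop 222,180). The plug is at wrist crop (205,143) and the brush tip at (252,158), clear of the pads. I'll grip the plug above its middle.

Emit:
carry_out(
  moves=[
    {"tx": 0.03, "ty": 0.01, "tz": 0.9, "spin": 0},
    {"tx": 0, "ty": 0, "tz": 0.8, "spin": 0},
    {"tx": 0, "ty": 0, "tz": 0.4, "spin": 0},
    {"tx": 0, "ty": 0, "tz": 0.3, "spin": 0},
    {"tx": 0, "ty": 0, "tz": 0, "spin": 0},
  ],
)

```text
time_s: 30.95
position: [641.0, 254.1, 16.6]
eef_rot: [[-0.001, 1.0, -0.001], [1.0, 0.001, -0.0], [-0.0, -0.001, -1.0]]
wrist_force: [0.2, 0.6, -0.1]
width: 85.3
gripper_force: 0.0
```

Emit:
carry_out(
  moves=[
    {"tx": 0, "ty": 0, "tz": 0.1, "spin": 0},
    {"tx": 0, "ty": 0, "tz": 0.08, "spin": 0},
    {"tx": 0, "ty": 0, "tz": 0, "spin": 0},
    {"tx": 0, "ty": 0, "tz": 0, "spin": 0},
    {"tx": 0, "ty": 0, "tz": 0, "spin": 0},
  ],
)

```text
time_s: 31.58
position: [641.5, 254.3, 8.6]
eef_rot: [[-0.001, 1.0, 0.0], [1.0, 0.001, 0.0], [0.0, 0.0, -1.0]]
wrist_force: [-0.0, 0.3, 0.6]
width: 85.3
gripper_force: 0.0
```

Run:
```python
from h import *
I=camera_info("wrist"); im=camera("wrist"); to(641.2,253.7,8)
o=obs("wrist","plug",(641,254,20),I); print(o, o and fit("plug",[(I,o[1])],(641,254)))
cv2.imwrite("pics/p8.png",cv2.resize(im,(480,360)))
```

```text
pos [641.4 254.3   8.5] units [-0.01 -0.    0.01] tool y yaw 0.0 t 31.62
None None
```

View pics/p8.png

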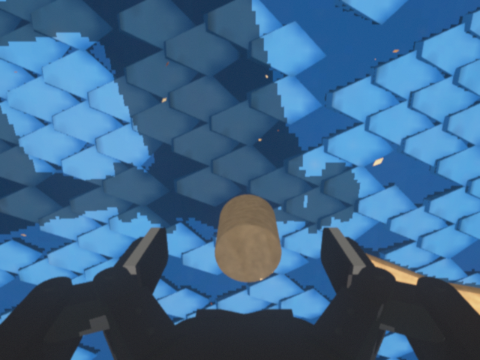

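The plug (248,240) is centred between the fingers, and the brush lies outside the right finger. Closing.

Emit:
carry_out(
  moves=[
    {"tx": 0, "ty": 0, "tz": 0, "spin": 0},
    {"tx": 0, "ty": 0, "tz": 0, "spin": 0},
    {"tx": 0, "ty": 0, "tz": 0, "spin": 0},
    {"tx": 0, "ty": 0, "tz": 0, "spin": 0},
    {"tx": 0, "ty": 0, "tz": 0, "spin": 0},
  ],
  claw=-1,
)

```text
time_s: 32.3
position: [641.6, 254.4, 8.6]
eef_rot: [[-0.001, 1.0, 0.001], [1.0, 0.001, 0.0], [0.0, 0.001, -1.0]]
wrist_force: [-0.6, -0.5, 2.1]
width: 31.9
gripper_force: 59.8
```

Emit:
carry_out(
  moves=[
    {"tx": 0, "ty": 0, "tz": 0, "spin": 0},
    {"tx": 0, "ty": 0, "tz": 0, "spin": 0},
    {"tx": 0, "ty": 0, "tz": -0.1, "spin": 0},
    {"tx": 0, "ty": 0, "tz": -0.4, "spin": 0},
    {"tx": 0, "ty": 0, "tz": 0, "spin": 0},
  ],
)

```text
time_s: 32.92
position: [643.3, 255.0, 36.2]
eef_rot: [[-0.001, 1.0, 0.004], [1.0, 0.001, 0.002], [0.002, 0.004, -1.0]]
wrist_force: [1.0, 0.2, 0.6]
width: 31.6
gripper_force: 59.5
```

Emit:
carry_out(
  moves=[
    {"tx": 0, "ty": 0, "tz": -0.95, "spin": 0},
    {"tx": 0, "ty": 0, "tz": -0.95, "spin": 0},
    {"tx": -0.9, "ty": -0.12, "tz": 0, "spin": 0},
    {"tx": -0.9, "ty": -0.12, "tz": 0, "spin": 0},
    {"tx": -0.9, "ty": -0.12, "tz": 0, "spin": 0},
  ],
)

```text
time_s: 33.55
position: [623.2, 118.1, 128.8]
eef_rot: [[-0.001, 1.0, 0.001], [1.0, 0.001, 0.0], [0.0, 0.001, -1.0]]
wrist_force: [-0.2, -0.6, 0.1]
width: 32.0
gripper_force: 59.6
```

Emit:
carry_out(
  moves=[
    {"tx": -0.9, "ty": -0.12, "tz": 0, "spin": 0},
    {"tx": -0.9, "ty": -0.12, "tz": 0, "spin": 0},
    {"tx": -0.9, "ty": -0.12, "tz": 0, "spin": 0},
    {"tx": -0.9, "ty": -0.12, "tz": 0, "spin": 0},
    {"tx": -0.9, "ty": -0.12, "tz": 0, "spin": 0},
  ],
)

```text
time_s: 34.17
position: [593.3, -107.2, 128.7]
eef_rot: [[-0.001, 1.0, 0.001], [1.0, 0.001, -0.0], [-0.0, 0.001, -1.0]]
wrist_force: [0.6, -0.7, -0.5]
width: 31.8
gripper_force: 59.6
```

Emit:
carry_out(
  moves=[
    {"tx": -0.06, "ty": 0, "tz": 0, "spin": 0},
    {"tx": 0, "ty": 0, "tz": 0, "spin": 0},
    {"tx": 0, "ty": 0, "tz": 0, "spin": 0},
    {"tx": 0, "ty": 0, "tz": 0, "spin": 0},
    {"tx": 0, "ty": 0, "tz": 0, "spin": 0},
  ],
)

```text
time_s: 34.8
position: [593.7, -107.9, 128.2]
eef_rot: [[-0.002, 1.0, -0.0], [1.0, 0.002, 0.0], [0.0, -0.0, -1.0]]
wrist_force: [-0.5, 0.2, 0.4]
width: 31.9
gripper_force: 59.6
```

Run:
```python
from h import *
I={n:camera_info(n) for n in("scene","wrist")}
ims=[camera(n) for n in I]; to(594,-108.6,92.6); p=state()["position"]
for n in I:
    o=obs(n,"plug",(p[0],p[1],p[2]+12),I[n]); print(n,o, box(I[n],pts("plug",p[0],p[1],p[2]-8.5)).round())
    if o and n=="wrist": print(fit("plug",[(I[n],o[1])],p[:2],p[2]-8.5))
cv2.imwrite("pics/p9.png",np.hstack([cv2.resize(ims[0][170:320,300:500],(400,300),interpolation=2),cv2.resize(ims[1],(400,300))]))
```

```text
pos [ 593.6 -108.2  128.2] units [-0.01  0.01  0.71] tool y yaw 0.1 t 34.9
scene (np.float64(3.016918004406587), array([408, 211, 429, 245]), 0.72) [402. 208. 431. 245.]
wrist (np.float64(3.801742513904048), array([282, 260, 370, 377]), 0.82) [281. 266. 370. 385.]
(array([ 593.93184944, -104.97530714]), array([-1. , -1.1,  1. ,  1.2]))
```

View pics/p9.png

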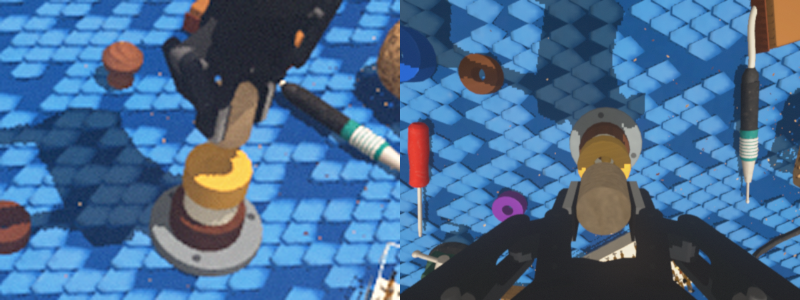

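The plug hangs upright over the brass ring. I'll make a small −y correction and lower it.

Emit:
carry_out(
  moves=[
    {"tx": -0.02, "ty": 0.01, "tz": 0.2, "spin": 0},
    {"tx": 0, "ty": 0, "tz": 0.2, "spin": 0},
    {"tx": 0, "ty": 0, "tz": 0.15, "spin": 0},
    {"tx": 0, "ty": 0, "tz": 0.08, "spin": 0},
    {"tx": 0, "ty": 0, "tz": 0, "spin": 0},
  ],
)

```text
time_s: 35.62
position: [593.7, -109.7, 96.2]
eef_rot: [[-0.001, 1.0, -0.001], [1.0, 0.001, 0.0], [0.0, -0.001, -1.0]]
wrist_force: [-0.5, 0.3, -1.2]
width: 32.0
gripper_force: 59.6
```

Emit:
carry_out(
  moves=[
    {"tx": 0, "ty": 0, "tz": 0.02, "spin": 0},
    {"tx": 0, "ty": 0, "tz": 0, "spin": 0},
    {"tx": 0, "ty": 0, "tz": 0, "spin": 0},
    {"tx": 0, "ty": 0, "tz": 0, "spin": 0},
    {"tx": 0, "ty": 0, "tz": 0, "spin": 0},
  ],
)

```text
time_s: 36.25
position: [594.1, -109.8, 95.9]
eef_rot: [[-0.001, 1.0, 0.0], [1.0, 0.001, -0.0], [-0.0, 0.0, -1.0]]
wrist_force: [0.4, -0.1, 1.0]
width: 31.9
gripper_force: 59.6
```

Emit:
carry_out(
  moves=[
    {"tx": 0.01, "ty": 0, "tz": 0.02, "spin": 0},
    {"tx": 0, "ty": 0, "tz": 0, "spin": 0},
    {"tx": 0, "ty": 0, "tz": 0.015, "spin": 0},
    {"tx": 0, "ty": 0, "tz": 0, "spin": 0},
    {"tx": 0, "ty": 0, "tz": 0, "spin": 0},
  ],
)

```text
time_s: 36.88
position: [594.1, -109.3, 94.0]
eef_rot: [[-0.001, 1.0, -0.0], [1.0, 0.001, -0.0], [-0.0, -0.0, -1.0]]
wrist_force: [0.5, 0.7, -0.6]
width: 31.9
gripper_force: 59.6
```

Emit:
carry_out(
  moves=[
    {"tx": 0, "ty": 0, "tz": 0.01, "spin": 0},
    {"tx": 0, "ty": 0, "tz": 0, "spin": 0},
    {"tx": 0, "ty": 0, "tz": 0, "spin": 0},
    {"tx": 0, "ty": 0, "tz": 0, "spin": 0},
    {"tx": 0, "ty": 0, "tz": 0, "spin": 0},
  ],
)

```text
time_s: 37.5
position: [594.1, -109.3, 93.5]
eef_rot: [[-0.001, 1.0, 0.0], [1.0, 0.001, 0.0], [0.0, 0.0, -1.0]]
wrist_force: [-0.1, -0.6, -0.5]
width: 31.7
gripper_force: 59.6
```

Emit:
carry_out(
  moves=[
    {"tx": 0, "ty": 0, "tz": 0.01, "spin": 0},
    {"tx": 0, "ty": 0, "tz": 0, "spin": 0},
    {"tx": 0, "ty": 0, "tz": 0.01, "spin": 0},
    {"tx": 0, "ty": 0, "tz": 0, "spin": 0},
    {"tx": 0, "ty": 0, "tz": 0, "spin": 0},
  ],
)

```text
time_s: 38.12
position: [594.1, -109.3, 92.6]
eef_rot: [[-0.001, 1.0, 0.0], [1.0, 0.001, -0.0], [-0.0, 0.0, -1.0]]
wrist_force: [-0.6, 0.4, 0.1]
width: 31.6
gripper_force: 59.7
```

Emit:
carry_out(
  moves=[
    {"tx": 0, "ty": 0, "tz": 0.01, "spin": 0},
    {"tx": 0, "ty": 0, "tz": 0, "spin": 0},
    {"tx": 0, "ty": 0, "tz": 0, "spin": 0},
    {"tx": 0, "ty": 0, "tz": 0, "spin": 0},
    {"tx": 0, "ty": 0, "tz": 0, "spin": 0},
  ],
)

```text
time_s: 38.75
position: [594.2, -109.3, 92.6]
eef_rot: [[-0.001, 1.0, 0.0], [1.0, 0.001, -0.0], [-0.0, 0.0, -1.0]]
wrist_force: [-2.2, -0.6, 5.4]
width: 32.0
gripper_force: 60.2
```

Contact. I'll release and lift straight up, then back away.

Emit:
carry_out(
  moves=[
    {"tx": 0, "ty": 0, "tz": 0, "spin": 0},
    {"tx": 0, "ty": 0, "tz": 0, "spin": 0},
    {"tx": 0, "ty": 0, "tz": 0, "spin": 0},
    {"tx": 0, "ty": 0, "tz": 0, "spin": 0},
    {"tx": 0, "ty": 0, "tz": 0, "spin": 0},
  ],
  claw=1,
)

```text
time_s: 39.38
position: [594.0, -109.3, 91.9]
eef_rot: [[-0.001, 1.0, -0.0], [1.0, 0.001, 0.0], [0.0, -0.0, -1.0]]
wrist_force: [-0.0, 0.2, -0.4]
width: 85.4
gripper_force: 0.0
```

Emit:
carry_out(
  moves=[
    {"tx": 0, "ty": 0, "tz": -0.2, "spin": 0},
    {"tx": 0, "ty": 0, "tz": -0.5, "spin": 0},
    {"tx": 0, "ty": 0, "tz": -0.7, "spin": 0},
    {"tx": 0, "ty": 0, "tz": -0.7, "spin": 0},
    {"tx": 0.9, "ty": 0, "tz": 0, "spin": 0},
  ],
)

```text
time_s: 40.0
position: [597.3, -66.5, 202.6]
eef_rot: [[0.003, 1.0, 0.009], [1.0, -0.003, -0.002], [-0.002, 0.009, -1.0]]
wrist_force: [1.6, 0.4, -0.2]
width: 85.7
gripper_force: 0.0
```

Emit:
carry_out(
  moves=[
    {"tx": 0.9, "ty": 0, "tz": 0, "spin": 0},
    {"tx": 0.9, "ty": 0, "tz": 0, "spin": 0},
    {"tx": 0.9, "ty": 0, "tz": 0, "spin": 0},
    {"tx": 0.6, "ty": 0, "tz": 0, "spin": 0},
    {"tx": 0, "ty": 0, "tz": 0, "spin": 0},
  ],
)

```text
time_s: 40.62
position: [594.0, 102.8, 197.9]
eef_rot: [[-0.004, 1.0, 0.001], [1.0, 0.004, 0.0], [0.0, 0.001, -1.0]]
wrist_force: [0.2, 0.4, -0.4]
width: 85.4
gripper_force: 0.0
```

Run:
```python
from h import *
I={n:camera_info(n) for n in("scene","top")}
ims=[camera(n) for n in I]; print(state()["time_s"],state()["wrist_force"])
for n in I:
  for q,z in (("brass_ring",60),("plug",84)):
    o=obs(n,q,(594,-108,z+12),I[n]); print(n,q,o)
    if o and o[0]<20: print(fit(q,[(I[n],o[1])],(594,-108),z))
cv2.imwrite("pics/p10.png",np.hstack([cv2.resize(ims[0][200:320,320:480],(400,300),interpolation=2),cv2.resize(ims[1][120:240,330:490],(400,300),interpolation=2)]))
```

```text
40.725 [0.26366686 1.10453042 0.22767714]
scene brass_ring (np.float64(2.9492119815866458), array([391, 246, 425, 274]), 0.56)
(array([ 589.34299593, -110.7369343 ]), array([-1. , -4.1,  1. ,  3.7]))
scene plug (np.float64(2.059418544489247), array([398, 227, 425, 262]), 0.68)
(array([ 591.44412229, -109.18644952]), array([-0.4, -0.1,  0.4,  0.1]))
top brass_ring (np.float64(2.068269359923704), array([391, 164, 422, 194]), 0.62)
(array([ 590.24970995, -108.6802372 ]), array([-0.3, -1.1,  0.3,  1.1]))
top plug (np.float64(1.0705305520241009), array([397, 160, 422, 186]), 0.59)
(array([ 591.64335364, -108.43511509]), array([ 0.1, -0.4, -0.1,  0.4]))
```

View pics/p10.png

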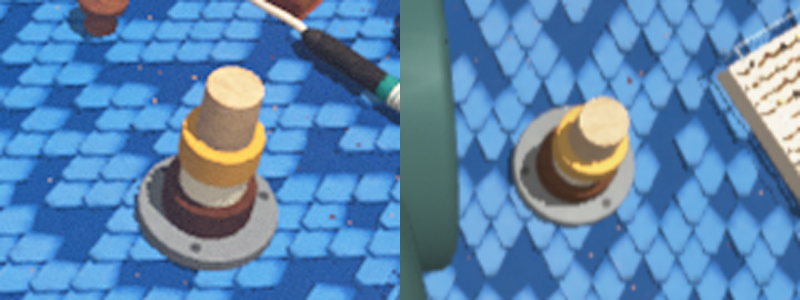

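The stack stands upright in the right order. The plug is centred on the brass ring within about 1 mm, and the gripper is clear.

```bash
python3 -c "
from workcell import *
print(hand_in())"
```

```text
the job is handed in; nothing more can be done
None
```

The dark, white and brass rings are threaded on the spindle in that order, with the plug standing upright on top within about 1 mm of centre; I handed the job in at about 41 s (limit 112 s) without moving the knob or screwdriver.

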